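# Line up the printmaking stamps by size

## Robot

A 6-joint arm with a two-finger parallel gripper is mounted at the origin on the work surface. World frame = base frame: x ahead of the robot, y to its left, z up, the work surface at z = 0. Lengths are in m, angles in rad, forces in N, time in s.
With the tool pointing down it reaches from about 0.225 to 0.725 m from the base axis. Payload 3.1 kg.
Tool frame: the origin (TCP) lies on the centre line of the jaws, within the pads' length; the fingertips stand 11 mm ahead of it and the grasp point (between the pads) lies 8 mm behind it (arm.finger_overhang is the distance from the TCP to the fingertips, in m); z points along the fingers, y is the line along which they close (so a half turn about z gives the same grasp; the last joint's range is limited). The gripper opens to 85 mm and grips with 20 to 120 N. Pads are 22 mm wide; open, the fingers measure 114 mm over their backs; the gripper's body (76 mm by 85 mm) begins 54 mm behind the grasp point. The pads swing forward as they close: fully open they stand 13 mm farther back than shut.
Start: joints at [1.16, 0.048, 0.099, 1.622, 0, 1.443], TCP at [0.147, 0.504, 0.242] pointing down, gripper open.
Joint ranges: [-2.91, 2.91], [-0.99, 1.94], [-1.21, 1.42], [-2.12, 2.29], [-1.49, 1.47], [-3.14, 3.14]. Speed limits (rad/s): [2.79, 2.79, 3.14, 3.14, 3.14, 3.14].

## Interface

Orientations are given as a unit quaternion [w, x, y, z].
In Python, from station import arm, eyes, order gives the robot as it stands.
- The arm moves only by the tool play_rows, never from a script. Its argument "deltas" is a list of rows, each an object with "translation": the shift along the tool's x, y, z each as a share of 0.04 m, from -1 to 1, a list of three; "angular": the turn, a rotation vector about the tool's x, y, z each as a share of 0.1 rad, from -1 to 1, a list of three. A call has 1 to 8 rows; each row shifts and turns the commanded pose from where the row before left it, along the tool's axes as they then stand; what a row does not reach is not made up. A row lasts 1/10 s, in which the tool goes at most 50 mm and 8.59 degrees, less where a joint would pass 70% of its speed; a pose out of reach is approached as far as the arm can. A call with a number of a shift or a turn outside -1 to 1 is refused whole. A call with a gripper value outside its range is refused whole. "jaw" is the opening, from 0 (shut) to 1 (fully open), set as the call begins (left out, the last holds). The fingers move at their own pace and stop on an object; "grip_force" is the grip in N (left out, the last holds). Time passes only in rows, so rows that do not move let the fingers close. It gives the time, the measured TCP pose, the force, the opening and the grip force at its end, in the units of the state.
- arm.read_state(): the state, without advancing time (a new reading comes with each control period).
- eyes.capture(name): name is "side" or "top"; returns a dict with "pixels" (420x560x3 uint8, red, green, blue), "vfov" (degrees; the focal length in pixels is half the picture's height over the tangent of half this angle, whatever the lens; pixels are square), "cx", "cy" (the principal point, pixels), "k1" (the pictures are not rectified: a ray, as slopes to the right and down, at radius r is drawn at 1 + k1 r^2 times it, then the intrinsics apply), "R" (3x3) and "t" (3): a world point X has camera coordinates R X + t. Camera axes: x right, y down, z forward; pixel columns grow to the right and rows downward; lengths in m; the calibration is good to about 2 mm. A picture is of the moment at which its call begins. There is no depth.
- order.close_job(): hands the job in; it is judged then, once.
The state is a dict: "clock": time; "joint_pos": joint angles; "joint_vel": joint speeds; "tau": joint torques, N m; "ee_pos": TCP position; "orientation": TCP orientation; "contact_force": force on the tool from outside, world axes, zero at the start; "ft_torque": the same for the moment, N m; "gripper_width": finger opening in m; "finger_force": force on a finger pad.
Only numpy, scipy, OpenCV 4.12 (cv2) and the standard library are available. Lean on these libraries where they do the work, as an engineer would, in place of code of your own. Each camera call takes 0.05 s, during which the arm holds its last target. There are 200 camera calls.

## Task

Line up the four wooden-handled hand stamps on the plywood board in order of size, each standing upright and centred on its own dark round: the largest on the round next to the red strip, then ever smaller along the row, down to the smallest at the grey end. Leave the ink pad lying where it is, and let go of everything at the end.

Things in the scene. Friction and masses are not known exactly. Their poses are not given: they have to be found in the camera images.
- stamp_xl: the largest hand stamp: round pale wood base 66 mm in diameter and 18 mm high with blue rubber underneath, on it an upright brown round handle on the centre line, 24 mm in diameter from 26 to 68 mm above the underside (thin 16 mm neck below that), 70 mm tall in all with a small dark disc on top. Loose, 40 to 180 g. Origin: centre of its underside; z up along the handle. It stands upright on the green cutting mat (2 mm thick) at the start
- stamp_l: the second largest hand stamp: round pale wood base 54 mm in diameter and 18 mm high with blue rubber underneath, on it an upright brown round handle on the centre line, 24 mm in diameter from 26 to 68 mm above the underside (thin 16 mm neck below that), 70 mm tall in all with a small dark disc on top. Loose, 40 to 180 g. Origin: centre of its underside; z up along the handle. It stands upright on the green cutting mat (2 mm thick) at the start
- stamp_m: the second smallest hand stamp: round pale wood base 42 mm in diameter and 18 mm high with blue rubber underneath, on it an upright brown round handle on the centre line, 24 mm in diameter from 26 to 68 mm above the underside (thin 16 mm neck below that), 70 mm tall in all with a small dark disc on top. Loose, 40 to 180 g. Origin: centre of its underside; z up along the handle. It stands upright on the green cutting mat (2 mm thick) at the start
- stamp_s: the smallest hand stamp: round pale wood base 30 mm in diameter and 18 mm high with blue rubber underneath, on it an upright brown round handle on the centre line, 24 mm in diameter from 26 to 68 mm above the underside (thin 16 mm neck below that), 70 mm tall in all with a small dark disc on top. Loose, 40 to 180 g. Origin: centre of its underside; z up along the handle. It stands upright on the green cutting mat (2 mm thick) at the start
- mark_1: end mark, the one towards the board's +y end (the robot's left): one of four like dark grey rubber rounds, 62 mm in diameter, 2 mm thick, fixed in a straight row 76 mm apart on a 12 mm thick plywood board (356 by 100 mm). Origin: centre of its underside, 12 mm above the table, so its top is 2 mm higher; y runs along the row, x across it. The board stands left or right on the table and is turned a little from start to start
- mark_2: second mark from the board's +y end: one of four like dark grey rubber rounds, 62 mm in diameter, 2 mm thick, fixed in a straight row 76 mm apart on a 12 mm thick plywood board (356 by 100 mm). Origin: centre of its underside, 12 mm above the table, so its top is 2 mm higher; y runs along the row, x across it. The board stands left or right on the table and is turned a little from start to start
- mark_3: third mark from the board's +y end: one of four like dark grey rubber rounds, 62 mm in diameter, 2 mm thick, fixed in a straight row 76 mm apart on a 12 mm thick plywood board (356 by 100 mm). Origin: centre of its underside, 12 mm above the table, so its top is 2 mm higher; y runs along the row, x across it. The board stands left or right on the table and is turned a little from start to start
- mark_4: end mark, at the board's -y end (the robot's right): one of four like dark grey rubber rounds, 62 mm in diameter, 2 mm thick, fixed in a straight row 76 mm apart on a 12 mm thick plywood board (356 by 100 mm). Origin: centre of its underside, 12 mm above the table, so its top is 2 mm higher; y runs along the row, x across it. The board stands left or right on the table and is turned a little from start to start
- red_strip: flat red strip, 80 by 16 mm, 1 mm thick, stuck on the board across one end of the row, 50 mm beyond the end mark's centre; either end from start to start (a grey strip of the same size is at the other end). Origin: its centre, underside; fixed
- ink_pad: white ink pad 56 by 40 mm with a blue top, 18 mm high, loose, lying on the green cutting mat among the stamps; its origin is the centre of its underside. To be left where it is

How it is judged:
At the end, for the whole second after the job is handed in: Counted from the red strip, the stamps stand on the rounds from largest to smallest, one on each: within 12 mm of the round's centre, resting on it (underside -3 to +7 mm from the round's underside), upright within 0.1 rad, released and at rest (((horizontal distance between mark_1 and red_strip below 0.08 m and horizontal distance between stamp_xl and mark_1 below 0.012 m and z of stamp_xl in the frame of mark_1 between -0.003 and 0.007 m and horizontal distance between stamp_l and mark_2 below 0.012 m and z of stamp_l in the frame of mark_2 between -0.003 and 0.007 m and horizontal distance between stamp_m and mark_3 below 0.012 m and z of stamp_m in the frame of mark_3 between -0.003 and 0.007 m and horizontal distance between stamp_s and mark_4 below 0.012 m and z of stamp_s in the frame of mark_4 between -0.003 and 0.007 m) or (horizontal distance between mark_4 and red_strip below 0.08 m and horizontal distance between stamp_xl and mark_4 below 0.012 m and z of stamp_xl in the frame of mark_4 between -0.003 and 0.007 m and horizontal distance between stamp_l and mark_3 below 0.012 m and z of stamp_l in the frame of mark_3 between -0.003 and 0.007 m and horizontal distance between stamp_m and mark_2 below 0.012 m and z of stamp_m in the frame of mark_2 between -0.003 and 0.007 m and horizontal distance between stamp_s and mark_1 below 0.012 m and z of stamp_s in the frame of mark_1 between -0.003 and 0.007 m)) and angle between each of stamp_xl, stamp_l, stamp_m, stamp_s's own z axis and vertical below 0.1 rad and linear speed of each of stamp_xl, stamp_l, stamp_m, stamp_s below 0.02 m/s and angular speed of each of stamp_xl, stamp_l, stamp_m, stamp_s below 0.2 rad/s); the robot touches nothing.
It fails at once if the ink pad is shifted by more than 20 mm (distance of ink_pad from where it was at the start of the episode above 0.02 m).
It also fails if it takes over 112 s, if anything falls off the work surface, if the arm or the gripper's body presses on something with over 40 N, if the wrist force passes 120 N, or if a joint passes its speed limit or range.

## Working session

There is one attempt and no reset: what is moved stays moved. The work goes in short steps, Python scripts to look and compute and a tool call to move; the robot and the scene stay as the last step left them, time stands still between calls to the robot, and variables do not carry over. Pictures are saved under pics/ and viewed, at most 14 in all, crops included, and the job is handed in when it is done.

Besides the shell and the picture viewer there is one more tool, called after "Emit:" as a command line: name --argument value ..., lists and objects as JSON in quotes. play_rows: Moves the arm, as the interface text tells. Shift numbers are shares of 0.04 m and turn numbers shares of 0.1 rad, none past 1 either way. Its arguments: {"type":"object","properties":{"deltas":{"type":"array","items":{"type":"object","properties":{"translation":{"type":"array","items":{"type":"number","minimum":-1,"maximum":1}},"angular":{"type":"array","items":{"type":"number","minimum":-1,"maximum":1}}}}},"jaw":{"type":"number"},"grip_force":{"type":"number"}},"required":["deltas"]}

```bash
mkdir -p pics
cat > h.py <<'E'
import numpy as np, cv2
from station import arm, eyes, order
def K(c):
    f=c["pixels"].shape[0]/2/np.tan(np.radians(c["vfov"])/2)
    return np.array([[f,0,c["cx"]],[0,f,c["cy"]],[0,0,1.]]), np.array([c["k1"],0,0,0.])
def unproj(c,uv,z):
    k,d=K(c); uv=np.array(uv,float).reshape(-1,1,2)
    p=cv2.undistortPointsIter(uv,k,d,None,None,(3,50,1e-9)).reshape(-1,2)
    R=np.array(c["R"]);t=np.array(c["t"])
    C=-R.T@t; r=np.c_[p,np.ones(len(p))]@R
    s=(z-C[2])/r[:,2]; return C+r*s[:,None]
def proj(c,X):
    k,d=K(c); return cv2.projectPoints(np.array(X,float).reshape(-1,1,3),cv2.Rodrigues(np.array(c["R"]))[0],np.array(c["t"],float),k,d)[0].reshape(-1,2)
def save(c,n): cv2.imwrite(f"pics/{n}.png",c["pixels"][:,:,::-1])
E
python3 - <<'E'
from h import *
for n in("top","side"):
    c=eyes.capture(n); save(c,n+"0"); print(n,c["vfov"],c["k1"],-np.array(c["R"]).T@c["t"]); print(np.round(c["R"],2))
print(arm.read_state())
E
```

```text
top 49.23729528155151 -0.02115507903999105 [ 0.38577563 -0.00969161  0.95294156]
[[ 0.01 -1.    0.02]
 [-0.99 -0.01 -0.15]
 [ 0.15 -0.02 -0.99]]
side 42.37131362341974 -0.14614330335494702 [ 0.37392672 -0.73984292  0.9765069 ]
[[ 0.97 -0.23 -0.02]
 [-0.19 -0.75 -0.63]
 [ 0.13  0.62 -0.78]]
{'clock': 0.1, 'joint_pos': array([1.16021602e+00, 4.86779738e-02, 9.77377385e-02, 1.62202152e+00,
       1.72662466e-05, 1.44300943e+00]), 'joint_vel': array([ 8.63666411e-04, -5.95671700e-04,  4.90190029e-03, -2.34103417e-05,
        3.51720520e-05, -1.30721516e-03]), 'tau': array([ 2.81142653e-03, -3.39851403e+01,  3.20935822e+01,  1.57719880e-02,
       -9.00796749e-05, -1.28143776e-05]), 'ee_pos': array([0.14627796, 0.50364589, 0.24122513]), 'orientation': array([-2.96264027e-04,  1.40925946e-01,  9.90019548e-01, -1.04142751e-03]), 'contact_force': array([-0.06146789, -0.13587211,  0.27834017]), 'ft_torque': array([0.0390874 , 0.00912604, 0.02213636]), 'finger_force': 0.0, 'gripper_width': 0.08524277325061475}
```

View pics/top0.png

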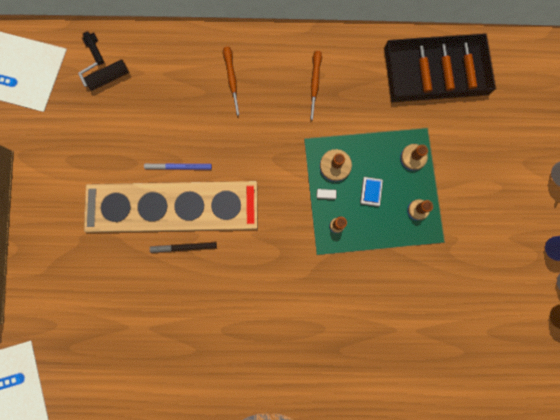

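View pics/side0.png

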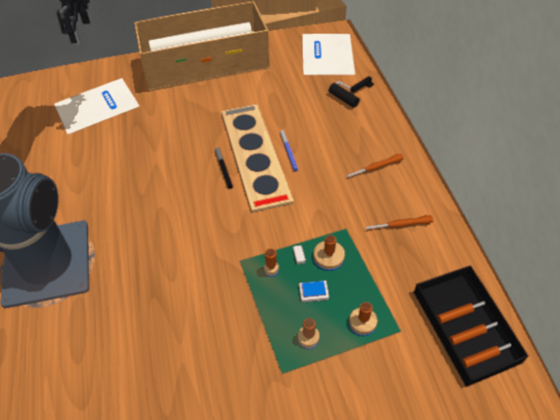

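The top view shows the board with rounds near (226,206), (189,206), (153,207), (116,207). The red strip is at the right, so it is next to mark_4. On the mat, XL is near (336,165), L and M near (415,157) and (420,209), S near (338,226), and the ink pad is at (372,191). The side view agrees.

```bash
cat >> h.py <<'E'
from scipy.optimize import minimize
A=np.linspace(0,2*np.pi,40,endpoint=False)
def ring(x,y,z,r): return np.c_[x+r*np.cos(A),y+r*np.sin(A),0*A+z]
S=8
def sil(c,x,y,z0,D,org,shape):
    m=np.zeros((shape[0]*S//2,shape[1]*S//2),np.uint8)
    for za,zb,r in((0,.018,D/2),(.018,.026,.008),(.026,.068,.012),(.068,.07,.009)):
        p=proj(c,np.r_[ring(x,y,z0+za,r),ring(x,y,z0+zb,r)])
        h=cv2.convexHull(((p-org+.5)*S/2*16).astype(np.int32)); cv2.fillConvexPoly(m,h,1,shift=4)
    return cv2.resize(m.astype(np.float32),(shape[1],shape[0]),interpolation=cv2.INTER_AREA)
def fit(c,x,y,z0,D,w=26):
    u=proj(c,[[x,y,z0+.03]])[0].astype(int); x0,y0=max(u[0]-w,0),max(u[1]-w,0)
    im=c["pixels"][y0:y0+2*w,x0:x0+2*w].astype(float)
    m=((im[...,0]>im[...,1]*1.15)&(im[...,0]>50)).astype(np.uint8)
    n,l,st,ce=cv2.connectedComponentsWithStats(m); k=min(range(1,n),key=lambda i:np.hypot(*(ce[i]-w))-st[i,4]*.05)
    m=(l==k).astype(np.float32)
    f=lambda q:np.abs(sil(c,q[0],q[1],z0,D,(x0,y0),m.shape)-m).sum()
    r=minimize(f,[x,y],method="Nelder-Mead",options=dict(initial_simplex=[[x,y],[x+.008,y],[x,y+.008]],xatol=1e-4))
    return r.x,r.fun/m.sum()
E
python3 - <<'E'
from h import *
t=eyes.capture("top"); s=eyes.capture("side")
for c,uvs in((t,[(116,207),(153,207),(189,206),(226,206)]),(s,[(244,122),(251,142),(258,162),(266,185)])):
    im=c["pixels"].astype(float); m=(im.max(2)<75).astype(np.uint8); n,l,st,ce=cv2.connectedComponentsWithStats(m,connectivity=4)
    P=[]
    for u in uvs:
        k=l[u[1],u[0]]; cm=(l==k).astype(np.uint8); P.append(unproj(c,[ce[k]],.014)[0]); print(k,st[k])
    P=np.array(P);print(np.round(P,4),np.round(np.linalg.norm(np.diff(P,axis=0),axis=1),4))
for n,u in(("a",(336,168)),("b",(415,160)),("c",(418,212)),("d",(337,228))):
    x,y,_=unproj(t,[u],.012)[0]
    for D in(.066,.054,.042,.030):
        print(n,D,*[ (np.round(q,4),round(e,3)) for q,e in(fit(t,x,y,.002,D),fit(s,x,y,.002,D))])
print(unproj(t,[(372,191)],.018),unproj(s,[(314,291)],.018))
E
```

```text
30 [102 194  28  27 486]
0 [     0      0    560    420 226511]
0 [     0      0    560    420 226511]
0 [     0      0    560    420 226511]
[[ 0.5125  0.3229  0.014 ]
 [ 0.5042 -0.0119  0.014 ]
 [ 0.5042 -0.0119  0.014 ]
 [ 0.5042 -0.0119  0.014 ]] [0.3349 0.     0.    ]
3 [234 116  21  13 220]
4 [240 134  22  15 256]
6 [247 155  22  16 285]
13 [254 176  23  18 323]
[[0.5155 0.3196 0.014 ]
 [0.5177 0.2439 0.014 ]
 [0.52   0.1677 0.014 ]
 [0.5222 0.0924 0.014 ]] [0.0757 0.0763 0.0753]
a 0.066 (array([ 0.6092, -0.1334]), np.float64(0.094)) (array([ 0.612 , -0.1296]), np.float64(0.135))
a 0.054 (array([ 0.6089, -0.135 ]), np.float64(0.249)) (array([ 0.6096, -0.1345]), np.float64(0.165))
a 0.042 (array([ 0.612 , -0.1355]), np.float64(0.493)) (array([ 0.6078, -0.1393]), np.float64(0.362))
a 0.03 (array([ 0.6095, -0.1388]), np.float64(0.658)) (array([ 0.6062, -0.1446]), np.float64(0.525))
b 0.066 (array([ 0.634 , -0.2987]), np.float64(0.596)) (array([ 0.6332, -0.2905]), np.float64(0.525))
b 0.054 (array([ 0.6297, -0.3005]), np.float64(0.157)) (array([ 0.6325, -0.2971]), np.float64(0.14))
[... 394 characters left out ...]
at64(0.599))
c 0.042 (array([ 0.5177, -0.3069]), np.float64(0.183)) (array([ 0.5189, -0.3044]), np.float64(0.152))
c 0.03 (array([ 0.5161, -0.3036]), np.float64(0.197)) (array([ 0.5174, -0.3081]), np.float64(0.19))
d 0.066 (array([ 0.5049, -0.1371]), np.float64(3.316)) (array([ 0.4769, -0.0708]), np.float64(0.536))
d 0.054 (array([ 0.4924, -0.1295]), np.float64(1.997)) (array([ 0.4806, -0.0775]), np.float64(0.623))
d 0.042 (array([ 0.481 , -0.1358]), np.float64(0.869)) (array([ 0.4865, -0.0795]), np.float64(0.711))
d 0.03 (array([ 0.4824, -0.136 ]), np.float64(0.18)) (array([ 0.4842, -0.1286]), np.float64(0.724))
[[ 0.55302814 -0.20891026  0.018     ]] [[ 0.55513593 -0.21487496  0.018     ]]
```

Run:
```python
from h import *
t=eyes.capture("top")
im=t["pixels"].astype(float); print([im[206,u].tolist() for u in(116,153,189,226,208)])
m=((im[...,0]<75)).astype(np.uint8); m[:188]=0;m[225:]=0
n,l,st,ce=cv2.connectedComponentsWithStats(m,connectivity=4)
for k in range(1,n):
    if 300<st[k,4]<900: print(st[k],np.round(unproj(t,[ce[k]],.014)[0],4))
```

```text
[[69.0, 72.0, 75.0], [75.0, 74.0, 75.0], [75.0, 76.0, 79.0], [82.0, 81.0, 85.0], [224.0, 179.0, 116.0]]
[102 194  28  27 574] [0.5132 0.322  0.014 ]
[139 196  27  24 318] [0.5103 0.2504 0.014 ]
```

Emit:
play_rows --deltas '[{"angular": [0, 0, 1]}, {"angular": [0, 0, 1]}, {"angular": [0, 0, 0.8]}]' --jaw 0.7 --grip_force 40

```text
invalid input at $.deltas[0]: expected keys translation, angular
```

Run:
```python
from h import *
P=[]
for n,uvs in(("top",[(116,207),(153,207),(189,206),(226,206)]),("side",[(244,122),(251,142),(258,162),(266,185)])):
    c=eyes.capture(n); im=c["pixels"].astype(float); m=(im[...,0]<120).astype(np.uint8); n,l,st,ce=cv2.connectedComponentsWithStats(m,connectivity=4)
    P.append([unproj(c,[ce[l[v,u]]],.014)[0][:2] for u,v in uvs]); print(st[[l[v,u] for u,v in uvs],4])
P=np.array(P);print(np.round(P,4));print(np.round(P.mean(0),4))
```

```text
[665 662 649 643]
[262 298 329 370]
[[[0.5133 0.3217]
  [0.5157 0.246 ]
  [0.5182 0.1702]
  [0.5206 0.0944]]

 [[0.5154 0.3198]
  [0.5177 0.2437]
  [0.5201 0.1681]
  [0.5224 0.0924]]]
[[0.5143 0.3208]
 [0.5167 0.2449]
 [0.5191 0.1691]
 [0.5215 0.0934]]
```

Emit:
play_rows --deltas '[{"translation": [0, 0, 0], "angular": [0, 0, -1]}, {"translation": [0, 0, 0], "angular": [0, 0, -1]}, {"translation": [0, 0, 0], "angular": [0, 0, -0.83]}, {"translation": [0, 0, 0], "angular": [0, 0, 0]}]' --jaw 0.7 --grip_force 40

```text
clock: 0.75
ee_pos: [0.1465, 0.5041, 0.2423]
orientation: [-0.0, -0.0, 1.0, -0.0]
contact_force: [-0.2, -0.2, -0.9]
gripper_width: 0.0597
finger_force: 0.0
```

Emit:
play_rows --deltas '[{"translation": [-0.58, -0.795, 0], "angular": [0, 0, 0]}, {"translation": [-0.58, -0.795, 0], "angular": [0, 0, 0]}, {"translation": [-0.58, -0.795, 0], "angular": [0, 0, 0]}, {"translation": [-0.58, -0.795, 0], "angular": [0, 0, 0]}, {"translation": [-0.58, -0.795, 0], "angular": [0, 0, 0]}, {"translation": [-0.58, -0.795, 0], "angular": [0, 0, 0]}, {"translation": [-0.58, -0.795, 0], "angular": [0, 0, 0]}, {"translation": [-0.58, -0.795, 0], "angular": [0, 0, 0]}]'

```text
clock: 1.55
ee_pos: [0.3329, 0.2485, 0.2425]
orientation: [0.0, 0.001, 1.0, 0.0]
contact_force: [0.8, -0.0, 0.4]
gripper_width: 0.06
finger_force: 0.0
```

Emit:
play_rows --deltas '[{"translation": [-0.58, -0.795, 0], "angular": [0, 0, 0]}, {"translation": [-0.58, -0.795, 0], "angular": [0, 0, 0]}, {"translation": [-0.58, -0.795, 0], "angular": [0, 0, 0]}, {"translation": [-0.58, -0.795, 0], "angular": [0, 0, 0]}, {"translation": [-0.58, -0.795, 0], "angular": [0, 0, 0]}, {"translation": [-0.58, -0.795, 0], "angular": [0, 0, 0]}, {"translation": [-0.58, -0.795, 0], "angular": [0, 0, 0]}, {"translation": [-0.58, -0.795, 0], "angular": [0, 0, 0]}]'

```text
clock: 2.35
ee_pos: [0.5186, -0.0061, 0.2424]
orientation: [0.0, 0.001, 1.0, 0.0]
contact_force: [1.0, 0.4, 0.6]
gripper_width: 0.0599
finger_force: 0.0
```

Emit:
play_rows --deltas '[{"translation": [-0.58, -0.795, 0.5], "angular": [0, 0, 0]}, {"translation": [-0.58, -0.795, 0.5], "angular": [0, 0, 0]}, {"translation": [-0.58, -0.795, 0.5], "angular": [0, 0, 0]}, {"translation": [-0.58, -0.795, 0.5], "angular": [0, 0, 0]}, {"translation": [0, 0, 0], "angular": [0, 0, 0]}, {"translation": [0, 0, 0], "angular": [0, 0, 0]}]'

```text
clock: 2.95
ee_pos: [0.6099, -0.1322, 0.1604]
orientation: [-0.002, 0.001, 1.0, 0.001]
contact_force: [0.0, -0.2, 0.6]
gripper_width: 0.0596
finger_force: 0.0
```

Emit:
play_rows --deltas '[{"translation": [0, 0, 0.9], "angular": [0, 0, 0]}, {"translation": [0, 0, 0.9], "angular": [0, 0, 0]}, {"translation": [0, 0, 0.6], "angular": [0, 0, 0]}, {"translation": [0, 0, 0.3], "angular": [0, 0, 0]}, {"translation": [0, 0, 0.2], "angular": [0, 0, 0]}, {"translation": [0, 0, 0], "angular": [0, 0, 0]}, {"translation": [0, 0, 0], "angular": [0, 0, 0]}]'

```text
clock: 3.65
ee_pos: [0.6118, -0.1319, 0.0484]
orientation: [0.002, -0.0, 1.0, -0.0]
contact_force: [-0.2, -0.6, 0.2]
gripper_width: 0.0598
finger_force: 0.0
```

Emit:
play_rows --deltas '[{"translation": [0, 0, 0], "angular": [0, 0, 0]}, {"translation": [0, 0, 0], "angular": [0, 0, 0]}, {"translation": [0, 0, 0], "angular": [0, 0, 0]}, {"translation": [0, 0, 0], "angular": [0, 0, 0]}, {"translation": [0, 0, 0], "angular": [0, 0, 0]}, {"translation": [0, 0, 0], "angular": [0, 0, 0]}]' --jaw 0 --grip_force 40

```text
clock: 4.25
ee_pos: [0.6114, -0.1322, 0.0476]
orientation: [0.001, -0.0, 1.0, -0.0]
contact_force: [0.3, -1.5, 6.1]
gripper_width: 0.0231
finger_force: 39.1
```

Run:
```python
from h import *
c=eyes.capture("side");cv2.imwrite("pics/g1.png",cv2.resize(c["pixels"][180:360,240:440,::-1],None,fx=3,fy=3))
s=arm.read_state();print(s["ee_pos"],s["gripper_width"],s["finger_force"],s["contact_force"])
```

```text
[ 0.61144462 -0.13215985  0.04754447] 0.02281381782302316 39.07661855220795 [ 0.49757514 -0.07076783  5.56448061]
```

View pics/g1.png

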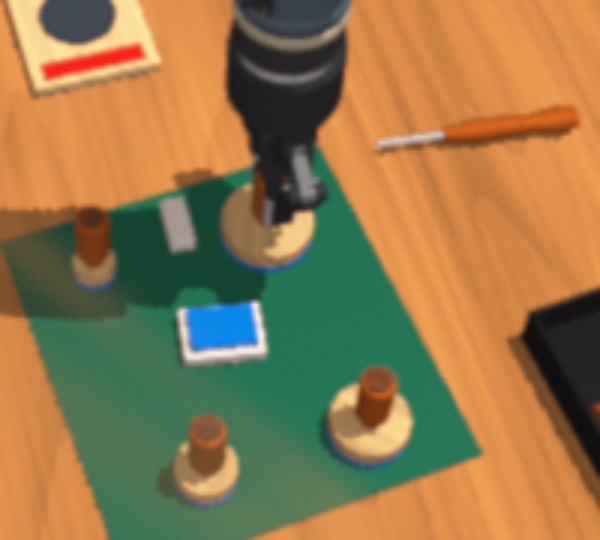

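The gripper holds XL by the handle and the stamp stands level on the mat, with its base near (268,225) in the crop. I'm lifting it and carrying it to the round by the red strip.

Emit:
play_rows --deltas '[{"translation": [0, 0, -0.4], "angular": [0, 0, 0]}, {"translation": [0, 0, -0.8], "angular": [0, 0, 0]}, {"translation": [0, 0, -0.8], "angular": [0, 0, 0]}, {"translation": [0, 0, -0.6], "angular": [0, 0, 0]}, {"translation": [0, 0, -0.3], "angular": [0, 0, 0]}, {"translation": [0, 0, 0], "angular": [0, 0, 0]}]'

```text
clock: 4.9
ee_pos: [0.6115, -0.132, 0.1636]
orientation: [0.001, -0.0, 1.0, -0.0]
contact_force: [-0.5, -0.5, -1.6]
gripper_width: 0.023
finger_force: 39.5
```

Emit:
play_rows --deltas '[{"translation": [0.15, 0.4, 0], "angular": [0, 0, 0]}, {"translation": [0.3, 0.75, 0], "angular": [0, 0, 0]}, {"translation": [0.35, 0.85, 0], "angular": [0, 0, 0]}, {"translation": [0.35, 0.9, 0], "angular": [0, 0, 0]}, {"translation": [0.35, 0.9, 0], "angular": [0, 0, 0]}, {"translation": [0.35, 0.85, 0], "angular": [0, 0, 0]}, {"translation": [0.25, 0.6, 0], "angular": [0, 0, 0]}, {"translation": [0.15, 0.39, 0], "angular": [0, 0, 0]}]'

```text
clock: 5.7
ee_pos: [0.5171, 0.0965, 0.1594]
orientation: [-0.003, -0.001, 1.0, 0.0]
contact_force: [-0.7, -0.5, -1.3]
gripper_width: 0.0231
finger_force: 39.5
```

Emit:
play_rows --deltas '[{"translation": [0, 0, 0], "angular": [0, 0, 0]}, {"translation": [0, 0, 0], "angular": [0, 0, 0]}, {"translation": [0, 0, 0], "angular": [0, 0, 0]}]'

```text
clock: 6.0
ee_pos: [0.52, 0.0933, 0.1611]
orientation: [-0.001, 0.0, 1.0, -0.0]
contact_force: [0.3, -0.3, -2.7]
gripper_width: 0.0229
finger_force: 39.6
```

Run:
```python
from h import *
c=eyes.capture("side");cv2.imwrite("pics/g2.png",cv2.resize(c["pixels"][70:250,180:380,::-1],None,fx=3,fy=3))
s=arm.read_state();print(s["ee_pos"],s["gripper_width"],s["finger_force"],s["contact_force"])
```

```text
[0.52034378 0.09312615 0.16144395] 0.022753746860351996 39.56812083721161 [ 0.91712181  0.32766594 -2.33698886]
```

View pics/g2.png

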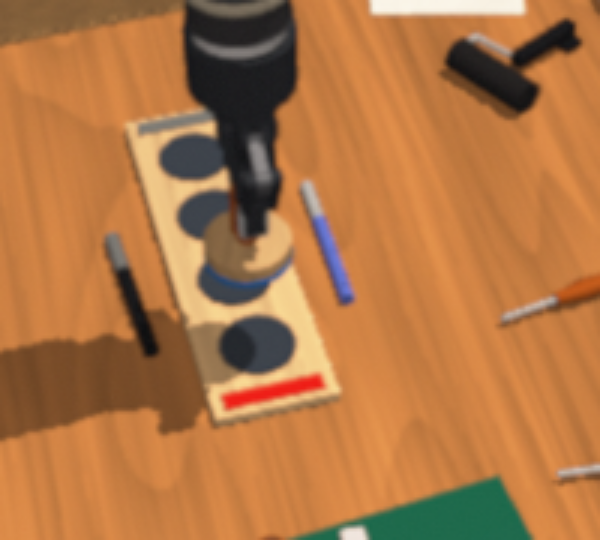

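XL hangs upright, high above the board, with its base near (248,245) in the crop. Next I lower it onto the round by the red strip.

Emit:
play_rows --deltas '[{"translation": [-0.03, 0, 0.6], "angular": [0, 0, 0]}, {"translation": [0, 0, 0.8], "angular": [0, 0, 0]}, {"translation": [0, 0, 0.6], "angular": [0, 0, 0]}, {"translation": [0, 0, 0.3], "angular": [0, 0, 0]}, {"translation": [0, 0, 0.1], "angular": [0, 0, 0]}, {"translation": [0, 0, 0.05], "angular": [0, 0, 0]}, {"translation": [0, 0, 0], "angular": [0, 0, 0]}, {"translation": [0, 0, 0], "angular": [0, 0, 0]}]'

```text
clock: 6.85
ee_pos: [0.523, 0.0938, 0.0659]
orientation: [0.001, -0.0, 1.0, 0.0]
contact_force: [-0.7, 0.1, -1.2]
gripper_width: 0.023
finger_force: 39.6
```

Emit:
play_rows --deltas '[{"translation": [0, 0, 0.06], "angular": [0, 0, 0]}, {"translation": [0, 0, 0.06], "angular": [0, 0, 0]}, {"translation": [0, 0, 0], "angular": [0, 0, 0]}, {"translation": [0, 0, 0], "angular": [0, 0, 0]}, {"translation": [0, 0, 0], "angular": [0, 0, 0]}]'

```text
clock: 7.35
ee_pos: [0.5219, 0.0938, 0.0596]
orientation: [0.0, -0.0, 1.0, 0.0]
contact_force: [-0.2, -0.9, -2.0]
gripper_width: 0.0229
finger_force: 39.6
```

Emit:
play_rows --deltas '[{"translation": [0, 0, 0.04], "angular": [0, 0, 0]}, {"translation": [0, 0, 0], "angular": [0, 0, 0]}, {"translation": [0, 0, 0], "angular": [0, 0, 0]}]'

```text
clock: 7.65
ee_pos: [0.5219, 0.0938, 0.0595]
orientation: [0.0, -0.0, 1.0, -0.0]
contact_force: [-2.5, -0.6, 6.0]
gripper_width: 0.0229
finger_force: 40.4
```

In contact with the round, so I'm releasing and rising, then moving to L.

Emit:
play_rows --deltas '[{"translation": [0, 0, 0], "angular": [0, 0, 0]}, {"translation": [0, 0, 0], "angular": [0, 0, 0]}, {"translation": [0, 0, 0], "angular": [0, 0, 0]}, {"translation": [0, 0, 0], "angular": [0, 0, 0]}]' --jaw 0.6

```text
clock: 8.05
ee_pos: [0.5217, 0.0938, 0.0577]
orientation: [-0.0, -0.0, 1.0, -0.0]
contact_force: [-1.0, -0.3, 0.1]
gripper_width: 0.051
finger_force: 0.0
```

Emit:
play_rows --deltas '[{"translation": [0, 0, -0.3], "angular": [0, 0, 0]}, {"translation": [0, 0, -0.7], "angular": [0, 0, 0]}, {"translation": [0, 0, -0.9], "angular": [0, 0, 0]}, {"translation": [0, 0, -0.6], "angular": [0, 0, 0]}]'

```text
clock: 8.45
ee_pos: [0.5227, 0.0939, 0.1613]
orientation: [0.002, -0.0, 1.0, 0.0]
contact_force: [0.5, -0.8, -0.1]
gripper_width: 0.0512
finger_force: 0.0
```

Emit:
play_rows --deltas '[{"translation": [-0.25, -0.9, 0], "angular": [0, 0, 0]}, {"translation": [-0.25, -0.9, 0], "angular": [0, 0, 0]}, {"translation": [-0.25, -0.9, 0], "angular": [0, 0, 0]}, {"translation": [-0.25, -0.9, 0], "angular": [0, 0, 0]}, {"translation": [-0.25, -0.9, 0], "angular": [0, 0, 0]}, {"translation": [-0.25, -0.9, 0], "angular": [0, 0, 0]}, {"translation": [-0.25, -0.9, 0], "angular": [0, 0, 0]}, {"translation": [-0.25, -0.9, 0], "angular": [0, 0, 0]}]'

```text
clock: 9.25
ee_pos: [0.6023, -0.1958, 0.1589]
orientation: [0.001, -0.0, 1.0, -0.0]
contact_force: [1.1, 0.6, 0.5]
gripper_width: 0.0512
finger_force: 0.0
```

Emit:
play_rows --deltas '[{"translation": [-0.25, -0.9, 0], "angular": [0, 0, 0]}, {"translation": [-0.25, -0.9, 0], "angular": [0, 0, 0]}, {"translation": [-0.23, -0.8, 0], "angular": [0, 0, 0]}, {"translation": [0, 0, 0], "angular": [0, 0, 0]}, {"translation": [0, 0, 0], "angular": [0, 0, 0]}, {"translation": [0, 0, 0], "angular": [0, 0, 0]}]'

```text
clock: 9.85
ee_pos: [0.6311, -0.2972, 0.1585]
orientation: [0.0, -0.0, 1.0, 0.0]
contact_force: [-0.1, 0.2, 0.2]
gripper_width: 0.0515
finger_force: 0.0
```

Run:
```python
from h import *
s=arm.read_state();print(s["ee_pos"],s["gripper_width"],s["contact_force"])
t=eyes.capture("top"); d=eyes.capture("side")
for c in(t,d): print(fit(c,.5215,.0934,.014,.066,20))
print(fit(d,.5183,-.3057,.002,.042))
cv2.imwrite("pics/p1.png",cv2.resize(d["pixels"][80:380,200:440,::-1],None,fx=2,fy=2))
```

```text
[ 0.63105603 -0.2972497   0.15854853] 0.051540033636579864 [-0.05061148  0.16454609  0.16977446]
(array([0.52320396, 0.10308301]), np.float64(0.4538485607008761))
(array([0.51785435, 0.088295  ]), np.float64(0.47210743801652894))
(array([ 0.51870565, -0.30399686]), np.float64(0.14959239130434782))
```

View pics/p1.png

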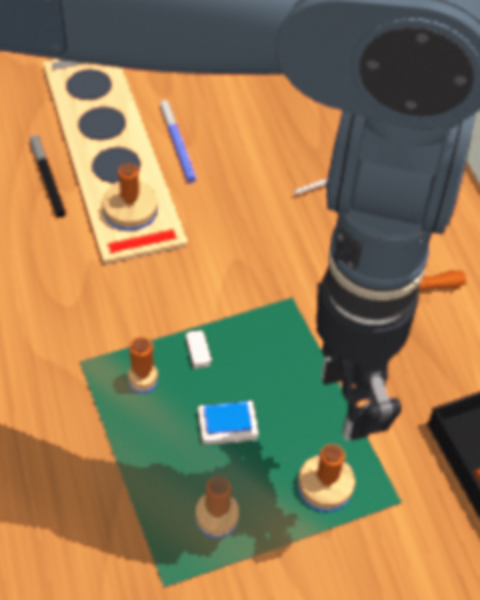

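XL stands upright and centred on the red-end round, near (130,203) in the crop. The open gripper is above L at (327,480).

Emit:
play_rows --deltas '[{"translation": [0, -0.03, 0.8], "angular": [0, 0, 0]}, {"translation": [0, 0, 0.9], "angular": [0, 0, 0]}, {"translation": [0, 0, 0.6], "angular": [0, 0, 0]}, {"translation": [0, 0, 0.3], "angular": [0, 0, 0]}, {"translation": [0, 0, 0.2], "angular": [0, 0, 0]}, {"translation": [0, 0, 0], "angular": [0, 0, 0]}, {"translation": [0, 0, 0], "angular": [0, 0, 0]}]'

```text
clock: 10.65
ee_pos: [0.6321, -0.2997, 0.0478]
orientation: [0.001, -0.0, 1.0, -0.001]
contact_force: [0.2, 0.3, 0.1]
gripper_width: 0.051
finger_force: 0.0
```

Emit:
play_rows --deltas '[{"translation": [0, 0, 0], "angular": [0, 0, 0]}, {"translation": [0, 0, 0], "angular": [0, 0, 0]}, {"translation": [0, 0, 0], "angular": [0, 0, 0]}, {"translation": [0, 0, 0], "angular": [0, 0, 0]}, {"translation": [0, 0, 0], "angular": [0, 0, 0]}, {"translation": [0, 0, 0], "angular": [0, 0, 0]}]' --jaw 0

```text
clock: 11.25
ee_pos: [0.6321, -0.2999, 0.0478]
orientation: [0.001, -0.0, 1.0, -0.001]
contact_force: [-0.8, 0.8, 4.3]
gripper_width: 0.0231
finger_force: 39.5
```

Emit:
play_rows --deltas '[{"translation": [0, 0, -0.4], "angular": [0, 0, 0]}, {"translation": [0, 0, -0.8], "angular": [0, 0, 0]}, {"translation": [0, 0, -0.9], "angular": [0, 0, 0]}, {"translation": [0, 0, -0.9], "angular": [0, 0, 0]}, {"translation": [0, 0, -0.5], "angular": [0, 0, 0]}, {"translation": [0, 0, 0], "angular": [0, 0, 0]}, {"translation": [0, 0, 0], "angular": [0, 0, 0]}]'

```text
clock: 11.95
ee_pos: [0.631, -0.2994, 0.1857]
orientation: [-0.0, -0.0, 1.0, 0.0]
contact_force: [-0.8, 0.3, -1.5]
gripper_width: 0.0228
finger_force: 39.3
```

Emit:
play_rows --deltas '[{"translation": [0.1, 0.4, 0], "angular": [0, 0, 0]}, {"translation": [0.2, 0.75, 0], "angular": [0, 0, 0]}, {"translation": [0.2, 0.9, 0], "angular": [0, 0, 0]}, {"translation": [0.2, 0.9, 0], "angular": [0, 0, 0]}, {"translation": [0.2, 0.9, 0], "angular": [0, 0, 0]}, {"translation": [0.2, 0.9, 0], "angular": [0, 0, 0]}, {"translation": [0.2, 0.9, 0], "angular": [0, 0, 0]}, {"translation": [0.2, 0.9, 0], "angular": [0, 0, 0]}]'

```text
clock: 12.75
ee_pos: [0.5687, -0.0357, 0.1825]
orientation: [-0.003, 0.0, 1.0, 0.001]
contact_force: [0.2, 0.6, -0.5]
gripper_width: 0.0231
finger_force: 39.3
```

Emit:
play_rows --deltas '[{"translation": [0.25, 0.9, 0], "angular": [0, 0, 0]}, {"translation": [0.25, 0.9, 0], "angular": [0, 0, 0]}, {"translation": [0.25, 0.9, 0], "angular": [0, 0, 0]}, {"translation": [0.25, 0.9, 0], "angular": [0, 0, 0]}, {"translation": [0.2, 0.9, 0], "angular": [0, 0, 0]}, {"translation": [0.1, 0.66, 0], "angular": [0, 0, 0]}, {"translation": [0, 0, 0], "angular": [0, 0, 0]}, {"translation": [0, 0, 0], "angular": [0, 0, 0]}]'

```text
clock: 13.55
ee_pos: [0.5175, 0.169, 0.1833]
orientation: [-0.002, -0.001, 1.0, -0.001]
contact_force: [1.1, 0.4, -0.6]
gripper_width: 0.0227
finger_force: 39.4
```

Emit:
play_rows --deltas '[{"translation": [0, 0, 0], "angular": [0, 0, 0]}, {"translation": [0, 0, 0], "angular": [0, 0, 0]}]'

```text
clock: 13.75
ee_pos: [0.5188, 0.1678, 0.1851]
orientation: [-0.001, 0.001, 1.0, -0.0]
contact_force: [-0.2, 0.2, -0.7]
gripper_width: 0.023
finger_force: 39.4
```

Emit:
play_rows --deltas '[{"translation": [-0.03, 0.03, 0.7], "angular": [0, 0, 0]}, {"translation": [0, 0, 0.8], "angular": [0, 0, 0]}, {"translation": [0, 0, 0.8], "angular": [0, 0, 0]}, {"translation": [0, 0, 0.5], "angular": [0, 0, 0]}, {"translation": [0, 0, 0.2], "angular": [0, 0, 0]}, {"translation": [0, 0, 0.06], "angular": [0, 0, 0]}, {"translation": [0, 0, 0], "angular": [0, 0, 0]}, {"translation": [0, 0, 0], "angular": [0, 0, 0]}]'

```text
clock: 14.55
ee_pos: [0.5216, 0.1703, 0.0653]
orientation: [0.002, 0.0, 1.0, 0.0]
contact_force: [0.5, -0.3, -0.9]
gripper_width: 0.0227
finger_force: 39.4
```

Emit:
play_rows --deltas '[{"translation": [0, 0, 0.04], "angular": [0, 0, 0]}, {"translation": [0, 0, 0], "angular": [0, 0, 0]}, {"translation": [0, 0, 0], "angular": [0, 0, 0]}, {"translation": [0, 0, 0], "angular": [0, 0, 0]}]'

```text
clock: 14.95
ee_pos: [0.5203, 0.1703, 0.0622]
orientation: [0.0, -0.0, 1.0, 0.0]
contact_force: [-0.5, 0.2, -0.7]
gripper_width: 0.023
finger_force: 39.4
```

Emit:
play_rows --deltas '[{"translation": [0, -0.02, 0.06], "angular": [0, 0, 0]}, {"translation": [0, 0, 0], "angular": [0, 0, 0]}, {"translation": [0, 0, 0.03], "angular": [0, 0, 0]}, {"translation": [0, 0, 0], "angular": [0, 0, 0]}, {"translation": [0, 0, 0], "angular": [0, 0, 0]}]'

```text
clock: 15.45
ee_pos: [0.5206, 0.1696, 0.0598]
orientation: [0.001, -0.0, 1.0, 0.0]
contact_force: [-2.6, 0.6, 5.5]
gripper_width: 0.0228
finger_force: 40.2
```

Emit:
play_rows --deltas '[{"translation": [0, 0, 0], "angular": [0, 0, 0]}, {"translation": [0, 0, 0], "angular": [0, 0, 0]}, {"translation": [0, 0, 0], "angular": [0, 0, 0]}, {"translation": [0, 0, 0], "angular": [0, 0, 0]}, {"translation": [0, 0, -0.3], "angular": [0, 0, 0]}, {"translation": [0, 0, -0.7], "angular": [0, 0, 0]}, {"translation": [0, 0, -0.9], "angular": [0, 0, 0]}, {"translation": [0, 0, -0.6], "angular": [0, 0, 0]}]' --jaw 0.6

```text
clock: 16.25
ee_pos: [0.5211, 0.1696, 0.1618]
orientation: [0.002, -0.0, 1.0, 0.0]
contact_force: [1.1, -0.1, 0.7]
gripper_width: 0.0513
finger_force: 0.0
```

Emit:
play_rows --deltas '[{"translation": [0, -0.7, 0], "angular": [0, 0, 0]}, {"translation": [0, -0.9, 0], "angular": [0, 0, 0]}, {"translation": [0, -0.9, 0], "angular": [0, 0, 0]}, {"translation": [0, -0.9, 0], "angular": [0, 0, 0]}, {"translation": [0, -0.9, 0], "angular": [0, 0, 0]}, {"translation": [0, -0.9, 0], "angular": [0, 0, 0]}, {"translation": [0, -0.9, 0], "angular": [0, 0, 0]}, {"translation": [0, -0.9, 0], "angular": [0, 0, 0]}]'

```text
clock: 17.05
ee_pos: [0.5203, -0.1121, 0.1595]
orientation: [0.001, -0.0, 1.0, -0.0]
contact_force: [0.3, -0.8, 0.3]
gripper_width: 0.051
finger_force: 0.0
```

Emit:
play_rows --deltas '[{"translation": [0, -0.9, 0], "angular": [0, 0, 0]}, {"translation": [0, -0.9, 0], "angular": [0, 0, 0]}, {"translation": [0, -0.9, 0], "angular": [0, 0, 0]}, {"translation": [0, -0.9, 0], "angular": [0, 0, 0]}, {"translation": [0, -0.9, 0], "angular": [0, 0, 0]}, {"translation": [0.05, -0.37, 0], "angular": [0, 0, 0]}, {"translation": [0, 0, 0], "angular": [0, 0, 0]}, {"translation": [0, 0, 0], "angular": [0, 0, 0]}]'

```text
clock: 17.85
ee_pos: [0.5182, -0.3045, 0.1586]
orientation: [0.0, -0.0, 1.0, 0.001]
contact_force: [-0.2, 0.3, -0.3]
gripper_width: 0.0513
finger_force: 0.0
```

Emit:
play_rows --deltas '[{"translation": [0, 0, 0], "angular": [0, 0, 0]}, {"translation": [0, 0, 0], "angular": [0, 0, 0]}]'

```text
clock: 18.05
ee_pos: [0.5186, -0.3039, 0.1586]
orientation: [0.0, -0.001, 1.0, 0.0]
contact_force: [1.1, 0.3, 0.2]
gripper_width: 0.0512
finger_force: 0.0
```

Run:
```python
from h import *
d=eyes.capture("side")
cv2.imwrite("pics/p2.png",cv2.resize(d["pixels"][80:380,200:440,::-1],None,fx=2,fy=2))
```

```text
(no output)
```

View pics/p2.png

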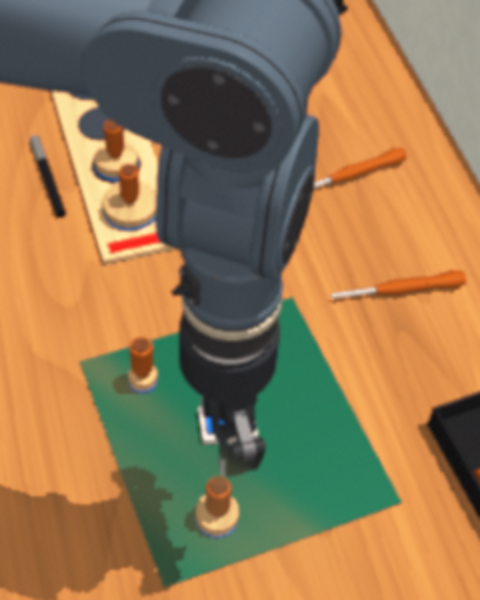

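XL and L stand upright on the first two rounds, near (130,203) and (116,160). The gripper is above M at (218,510). I'm descending and grasping.

Emit:
play_rows --deltas '[{"translation": [0, -0.03, 0.8], "angular": [0, 0, 0]}, {"translation": [0, 0, 0.9], "angular": [0, 0, 0]}, {"translation": [0, 0, 0.6], "angular": [0, 0, 0]}, {"translation": [0, 0, 0.3], "angular": [0, 0, 0]}, {"translation": [0, 0, 0.2], "angular": [0, 0, 0]}, {"translation": [0, 0, 0], "angular": [0, 0, 0]}, {"translation": [0, 0, 0], "angular": [0, 0, 0]}]'

```text
clock: 18.8
ee_pos: [0.5192, -0.3071, 0.0479]
orientation: [0.001, -0.0, 1.0, -0.001]
contact_force: [0.2, 0.5, 0.9]
gripper_width: 0.0512
finger_force: 0.0
```

Emit:
play_rows --deltas '[{"translation": [0, 0, 0], "angular": [0, 0, 0]}, {"translation": [0, 0, 0], "angular": [0, 0, 0]}, {"translation": [0, 0, 0], "angular": [0, 0, 0]}, {"translation": [0, 0, 0], "angular": [0, 0, 0]}, {"translation": [0, 0, 0], "angular": [0, 0, 0]}, {"translation": [0, 0, 0], "angular": [0, 0, 0]}]' --jaw 0

```text
clock: 19.4
ee_pos: [0.5192, -0.3072, 0.0479]
orientation: [0.001, -0.0, 1.0, -0.001]
contact_force: [-0.3, 0.6, 6.4]
gripper_width: 0.023
finger_force: 39.2
```

Emit:
play_rows --deltas '[{"translation": [0, 0, -0.4], "angular": [0, 0, 0]}, {"translation": [0, 0, -0.8], "angular": [0, 0, 0]}, {"translation": [0, 0, -0.9], "angular": [0, 0, 0]}, {"translation": [0, 0, -0.9], "angular": [0, 0, 0]}, {"translation": [0, 0, -0.5], "angular": [0, 0, 0]}, {"translation": [0, 0, 0], "angular": [0, 0, 0]}, {"translation": [0, 0, 0], "angular": [0, 0, 0]}]'

```text
clock: 20.1
ee_pos: [0.518, -0.3066, 0.1853]
orientation: [-0.0, -0.0, 1.0, 0.0]
contact_force: [0.5, -0.8, -1.8]
gripper_width: 0.0231
finger_force: 39.3
```

Emit:
play_rows --deltas '[{"translation": [0, 0.5, 0], "angular": [0, 0, 0]}, {"translation": [0, 0.8, 0], "angular": [0, 0, 0]}, {"translation": [0, 0.9, 0], "angular": [0, 0, 0]}, {"translation": [0, 0.9, 0], "angular": [0, 0, 0]}, {"translation": [0, 0.9, 0], "angular": [0, 0, 0]}, {"translation": [0, 0.9, 0], "angular": [0, 0, 0]}, {"translation": [0, 0.9, 0], "angular": [0, 0, 0]}, {"translation": [0, 0.9, 0], "angular": [0, 0, 0]}]'

```text
clock: 20.9
ee_pos: [0.5163, -0.0369, 0.1829]
orientation: [-0.003, 0.0, 1.0, 0.001]
contact_force: [0.2, -0.3, -0.7]
gripper_width: 0.0231
finger_force: 39.4
```

Emit:
play_rows --deltas '[{"translation": [0, 0.9, 0], "angular": [0, 0, 0]}, {"translation": [0, 0.9, 0], "angular": [0, 0, 0]}, {"translation": [0, 0.9, 0], "angular": [0, 0, 0]}, {"translation": [0, 0.9, 0], "angular": [0, 0, 0]}, {"translation": [0, 0.9, 0], "angular": [0, 0, 0]}, {"translation": [0, 0.9, 0], "angular": [0, 0, 0]}, {"translation": [0, 0.9, 0], "angular": [0, 0, 0]}, {"translation": [0, 0.79, 0], "angular": [0, 0, 0]}]'

```text
clock: 21.7
ee_pos: [0.5163, 0.2462, 0.1827]
orientation: [-0.003, -0.0, 1.0, -0.001]
contact_force: [0.7, -0.8, -1.1]
gripper_width: 0.0228
finger_force: 39.4
```

Emit:
play_rows --deltas '[{"translation": [0, 0, 0], "angular": [0, 0, 0]}, {"translation": [0, 0, 0], "angular": [0, 0, 0]}, {"translation": [0, 0, 0], "angular": [0, 0, 0]}, {"translation": [0, 0, 0], "angular": [0, 0, 0]}]'

```text
clock: 22.1
ee_pos: [0.5179, 0.2438, 0.1855]
orientation: [-0.001, 0.001, 1.0, -0.0]
contact_force: [0.7, -0.2, -1.0]
gripper_width: 0.023
finger_force: 39.5
```

Emit:
play_rows --deltas '[{"translation": [0.02, 0, 0.7], "angular": [0, 0, 0]}, {"translation": [0, 0, 0.8], "angular": [0, 0, 0]}, {"translation": [0, 0, 0.8], "angular": [0, 0, 0]}, {"translation": [0, 0, 0.5], "angular": [0, 0, 0]}, {"translation": [0, 0, 0.2], "angular": [0, 0, 0]}, {"translation": [0, 0, 0.08], "angular": [0, 0, 0]}, {"translation": [0, 0, 0.04], "angular": [0, 0, 0]}, {"translation": [0, 0, 0], "angular": [0, 0, 0]}]'

```text
clock: 22.9
ee_pos: [0.5185, 0.2452, 0.063]
orientation: [0.001, 0.0, 1.0, 0.0]
contact_force: [0.2, 0.6, -0.5]
gripper_width: 0.0231
finger_force: 39.5
```

Emit:
play_rows --deltas '[{"translation": [0, 0, 0.04], "angular": [0, 0, 0]}, {"translation": [0, 0, 0], "angular": [0, 0, 0]}, {"translation": [0, 0, 0], "angular": [0, 0, 0]}, {"translation": [0, 0, 0], "angular": [0, 0, 0]}]'

```text
clock: 23.3
ee_pos: [0.5175, 0.2451, 0.0602]
orientation: [0.0, -0.0, 1.0, 0.0]
contact_force: [0.1, -0.4, -1.4]
gripper_width: 0.0228
finger_force: 39.5
```

Emit:
play_rows --deltas '[{"translation": [0, 0, 0.04], "angular": [0, 0, 0]}, {"translation": [0, 0, 0], "angular": [0, 0, 0]}, {"translation": [0, 0, 0], "angular": [0, 0, 0]}]'

```text
clock: 23.6
ee_pos: [0.5177, 0.2452, 0.0599]
orientation: [0.001, -0.0, 1.0, 0.0]
contact_force: [-2.8, -0.8, 4.6]
gripper_width: 0.0229
finger_force: 40.1
```

Emit:
play_rows --deltas '[{"translation": [0, 0, 0], "angular": [0, 0, 0]}, {"translation": [0, 0, 0], "angular": [0, 0, 0]}, {"translation": [0, 0, 0], "angular": [0, 0, 0]}, {"translation": [0, 0, 0], "angular": [0, 0, 0]}, {"translation": [0, 0, -0.3], "angular": [0, 0, 0]}, {"translation": [0, 0, -0.7], "angular": [0, 0, 0]}, {"translation": [0, 0, -0.9], "angular": [0, 0, 0]}, {"translation": [0, 0, -0.6], "angular": [0, 0, 0]}]' --jaw 0.6

```text
clock: 24.4
ee_pos: [0.5182, 0.2453, 0.1618]
orientation: [0.002, -0.0, 1.0, 0.001]
contact_force: [-0.3, 0.3, 0.6]
gripper_width: 0.0511
finger_force: 0.0
```

Emit:
play_rows --deltas '[{"translation": [0.08, -0.7, 0], "angular": [0, 0, 0]}, {"translation": [0.08, -0.9, 0], "angular": [0, 0, 0]}, {"translation": [0.08, -0.9, 0], "angular": [0, 0, 0]}, {"translation": [0.08, -0.9, 0], "angular": [0, 0, 0]}, {"translation": [0.08, -0.9, 0], "angular": [0, 0, 0]}, {"translation": [0.08, -0.9, 0], "angular": [0, 0, 0]}, {"translation": [0.08, -0.9, 0], "angular": [0, 0, 0]}, {"translation": [0.08, -0.9, 0], "angular": [0, 0, 0]}]'

```text
clock: 25.2
ee_pos: [0.4918, -0.0364, 0.1595]
orientation: [0.001, -0.0, 1.0, -0.0]
contact_force: [-0.1, 0.2, -0.1]
gripper_width: 0.0517
finger_force: 0.0
```

Emit:
play_rows --deltas '[{"translation": [0.08, -0.9, 0], "angular": [0, 0, 0]}, {"translation": [0.08, -0.9, 0], "angular": [0, 0, 0]}, {"translation": [0.07, -0.68, 0], "angular": [0, 0, 0]}, {"translation": [0, 0, 0], "angular": [0, 0, 0]}, {"translation": [0, 0, 0], "angular": [0, 0, 0]}, {"translation": [0, 0, 0], "angular": [0, 0, 0]}, {"translation": [0, 0, 0], "angular": [0, 0, 0]}]'

```text
clock: 25.9
ee_pos: [0.4828, -0.1332, 0.1586]
orientation: [0.0, -0.001, 1.0, 0.0]
contact_force: [0.0, 0.8, 0.4]
gripper_width: 0.051
finger_force: 0.0
```

Run:
```python
from h import *
d=eyes.capture("side"); print(fit(d,.4835,-.134,.002,.03,20), fit(d,.4835,-.134,.002,.03,16))
cv2.imwrite("pics/p3.png",cv2.resize(d["pixels"][80:380,200:440,::-1],None,fx=2,fy=2))
```

```text
(array([ 0.48426046, -0.12844299]), np.float64(0.5700107296137339)) (array([ 0.48416988, -0.12882423]), np.float64(0.3806701030927835))
```

View pics/p3.png

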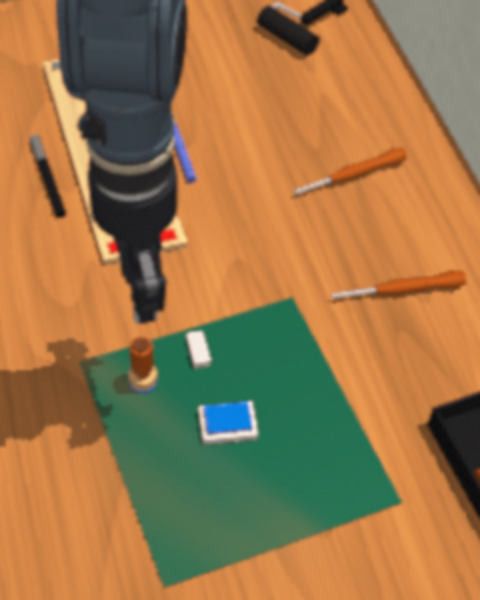

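S stands at (143,375) in the crop with the gripper above it, and the ink pad at (228,420) has not moved. I'm descending on S.

Emit:
play_rows --deltas '[{"translation": [0, 0, 0.8], "angular": [0, 0, 0]}, {"translation": [0, 0, 0.9], "angular": [0, 0, 0]}, {"translation": [0, 0, 0.6], "angular": [0, 0, 0]}, {"translation": [0, 0, 0.3], "angular": [0, 0, 0]}, {"translation": [0, 0, 0.2], "angular": [0, 0, 0]}, {"translation": [0, 0, 0], "angular": [0, 0, 0]}, {"translation": [0, 0, 0], "angular": [0, 0, 0]}]'

```text
clock: 26.65
ee_pos: [0.4837, -0.1345, 0.0476]
orientation: [0.001, -0.0, 1.0, -0.0]
contact_force: [-0.4, 0.7, 0.1]
gripper_width: 0.0514
finger_force: 0.0
```

Emit:
play_rows --deltas '[{"translation": [0, 0, 0], "angular": [0, 0, 0]}, {"translation": [0, 0, 0], "angular": [0, 0, 0]}, {"translation": [0, 0, 0], "angular": [0, 0, 0]}, {"translation": [0, 0, 0], "angular": [0, 0, 0]}, {"translation": [0, 0, 0], "angular": [0, 0, 0]}, {"translation": [0, 0, 0], "angular": [0, 0, 0]}]' --jaw 0

```text
clock: 27.25
ee_pos: [0.4837, -0.1347, 0.0478]
orientation: [0.001, -0.0, 1.0, -0.001]
contact_force: [-1.0, 0.3, 5.9]
gripper_width: 0.0229
finger_force: 39.3
```

Emit:
play_rows --deltas '[{"translation": [0, 0, -0.4], "angular": [0, 0, 0]}, {"translation": [0, 0, -0.8], "angular": [0, 0, 0]}, {"translation": [0, 0, -0.9], "angular": [0, 0, 0]}, {"translation": [0, 0, -0.9], "angular": [0, 0, 0]}, {"translation": [0, 0, -0.5], "angular": [0, 0, 0]}, {"translation": [0, 0, 0], "angular": [0, 0, 0]}, {"translation": [0, 0, 0], "angular": [0, 0, 0]}]'

```text
clock: 27.95
ee_pos: [0.4825, -0.1342, 0.1857]
orientation: [-0.0, -0.0, 1.0, 0.0]
contact_force: [-0.0, -0.6, -1.0]
gripper_width: 0.0229
finger_force: 39.3
```

Run:
```python
from h import *
d=eyes.capture("side")
cv2.imwrite("pics/p4.png",cv2.resize(d["pixels"][160:320,200:400,::-1],None,fx=3,fy=3))
```

View pics/p4.png

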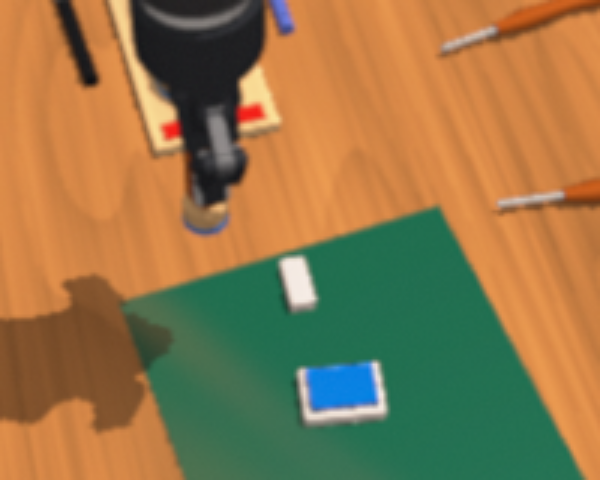

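S is held upright, with its base at (206,218) in the crop. I'm carrying it to the grey-end round.

Emit:
play_rows --deltas '[{"translation": [-0.06, 0.5, 0], "angular": [0, 0, 0]}, {"translation": [-0.06, 0.8, 0], "angular": [0, 0, 0]}, {"translation": [-0.06, 0.9, 0], "angular": [0, 0, 0]}, {"translation": [-0.06, 0.9, 0], "angular": [0, 0, 0]}, {"translation": [-0.06, 0.9, 0], "angular": [0, 0, 0]}, {"translation": [-0.06, 0.9, 0], "angular": [0, 0, 0]}, {"translation": [-0.06, 0.9, 0], "angular": [0, 0, 0]}, {"translation": [-0.06, 0.9, 0], "angular": [0, 0, 0]}]'

```text
clock: 28.8
ee_pos: [0.5002, 0.1351, 0.1834]
orientation: [-0.002, -0.0, 1.0, -0.0]
contact_force: [1.8, -0.4, -1.2]
gripper_width: 0.0232
finger_force: 39.3
```

Emit:
play_rows --deltas '[{"translation": [-0.06, 0.9, 0], "angular": [0, 0, 0]}, {"translation": [-0.06, 0.9, 0], "angular": [0, 0, 0]}, {"translation": [-0.06, 0.9, 0], "angular": [0, 0, 0]}, {"translation": [-0.06, 0.9, 0], "angular": [0, 0, 0]}, {"translation": [-0.06, 0.7, 0], "angular": [0, 0, 0]}, {"translation": [0, 0.38, 0], "angular": [0, 0, 0]}, {"translation": [0, 0, 0], "angular": [0, 0, 0]}, {"translation": [0, 0, 0], "angular": [0, 0, 0]}]'

```text
clock: 29.6
ee_pos: [0.5131, 0.32, 0.1849]
orientation: [-0.001, -0.0, 1.0, -0.001]
contact_force: [-0.6, -0.3, -0.5]
gripper_width: 0.0228
finger_force: 39.3
```

Emit:
play_rows --deltas '[{"translation": [0, 0, 0], "angular": [0, 0, 0]}, {"translation": [0, 0, 0], "angular": [0, 0, 0]}, {"translation": [0, 0, 0], "angular": [0, 0, 0]}]'

```text
clock: 29.9
ee_pos: [0.514, 0.32, 0.1866]
orientation: [0.0, 0.001, 1.0, -0.0]
contact_force: [0.3, -0.1, -0.9]
gripper_width: 0.0227
finger_force: 39.3
```

Emit:
play_rows --deltas '[{"translation": [0, 0, 0.7], "angular": [0, 0, 0]}, {"translation": [0, 0, 0.8], "angular": [0, 0, 0]}, {"translation": [0, 0, 0.8], "angular": [0, 0, 0]}, {"translation": [0, 0, 0.5], "angular": [0, 0, 0]}, {"translation": [0, 0, 0.2], "angular": [0, 0, 0]}, {"translation": [0, 0, 0], "angular": [0, 0, 0]}, {"translation": [0, 0, 0], "angular": [0, 0, 0]}, {"translation": [0, 0, 0], "angular": [0, 0, 0]}]'

```text
clock: 30.7
ee_pos: [0.5152, 0.3216, 0.0685]
orientation: [0.002, -0.0, 1.0, 0.001]
contact_force: [0.2, 0.4, -0.0]
gripper_width: 0.0227
finger_force: 39.4
```

Emit:
play_rows --deltas '[{"translation": [0, 0, 0.1], "angular": [0, 0, 0]}, {"translation": [0, 0, 0.05], "angular": [0, 0, 0]}, {"translation": [0, 0, 0], "angular": [0, 0, 0]}, {"translation": [0, 0, 0.04], "angular": [0, 0, 0]}, {"translation": [0, 0, 0], "angular": [0, 0, 0]}, {"translation": [0, 0, 0], "angular": [0, 0, 0]}, {"translation": [0, 0, 0], "angular": [0, 0, 0]}]'

```text
clock: 31.4
ee_pos: [0.5139, 0.3211, 0.0598]
orientation: [0.0, -0.0, 1.0, 0.0]
contact_force: [-1.3, -1.5, 5.9]
gripper_width: 0.0231
finger_force: 39.9
```

In contact, so I'm releasing, rising, and backing away in -x (world) to see.

Emit:
play_rows --deltas '[{"translation": [0, 0, 0], "angular": [0, 0, 0]}, {"translation": [0, 0, 0], "angular": [0, 0, 0]}, {"translation": [0, 0, 0], "angular": [0, 0, 0]}, {"translation": [0, 0, 0], "angular": [0, 0, 0]}, {"translation": [0, 0, -0.3], "angular": [0, 0, 0]}, {"translation": [0, 0, -0.7], "angular": [0, 0, 0]}, {"translation": [0, 0, -0.9], "angular": [0, 0, 0]}, {"translation": [0, 0, -0.9], "angular": [0, 0, 0]}]' --jaw 0.6

```text
clock: 32.2
ee_pos: [0.5134, 0.3209, 0.1723]
orientation: [-0.0, -0.0, 1.0, -0.0]
contact_force: [1.8, 0.7, -0.3]
gripper_width: 0.0511
finger_force: 0.0
```

Emit:
play_rows --deltas '[{"translation": [0.7, 0.5, -0.3], "angular": [0, 0, 0]}, {"translation": [0.7, 0.5, 0], "angular": [0, 0, 0]}, {"translation": [0.7, 0.5, 0], "angular": [0, 0, 0]}, {"translation": [0.7, 0.5, 0], "angular": [0, 0, 0]}, {"translation": [0.7, 0.5, 0], "angular": [0, 0, 0]}, {"translation": [0.7, 0.5, 0], "angular": [0, 0, 0]}, {"translation": [0, 0, 0], "angular": [0, 0, 0]}, {"translation": [0, 0, 0], "angular": [0, 0, 0]}]'

```text
clock: 33.0
ee_pos: [0.3454, 0.4415, 0.1837]
orientation: [0.001, -0.001, 1.0, 0.0]
contact_force: [0.6, -0.3, 0.2]
gripper_width: 0.051
finger_force: 0.0
```

Run:
```python
from h import *
ims=[]
M=[(.5143,.3208,.03),(.5167,.2449,.042),(.5191,.1691,.054),(.5215,.0934,.066)]
for n in("top","side"):
    c=eyes.capture(n); q=proj(c,[[.518,.207,.04]])[0].astype(int)
    S_=4; x0,y0=q-[90,60]; im=cv2.resize(np.ascontiguousarray(c["pixels"][y0:y0+120,x0:x0+180,::-1]),None,fx=S_,fy=S_)[:, :]
    for x,y,D in M:
        for z,r in((.014,.031),(.032,D/2),(.082,.012)):
            p=((proj(c,ring(x,y,z,r))-[x0,y0]+.5)*S_).astype(np.int32); cv2.polylines(im,[p],True,(0,255,0),1)
    cv2.imwrite(f"pics/f_{n}.png",im)
s=arm.read_state();print(s["clock"],s["ee_pos"])
```

```text
33.1 [0.34649503 0.44071423 0.18325667]
```

View pics/f_top.png

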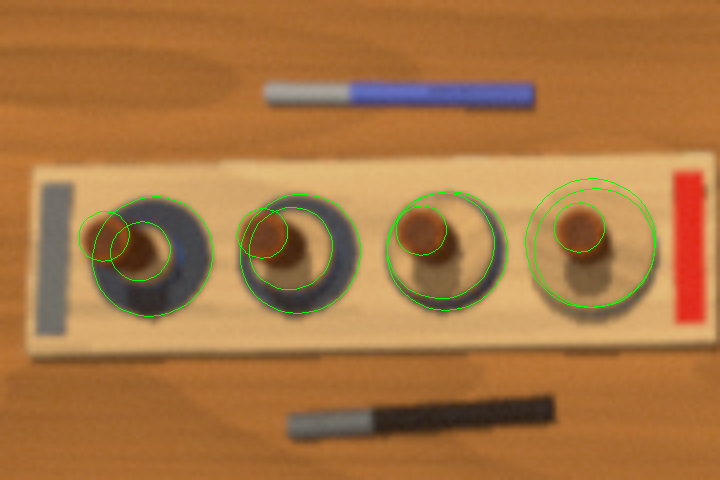

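View pics/f_side.png

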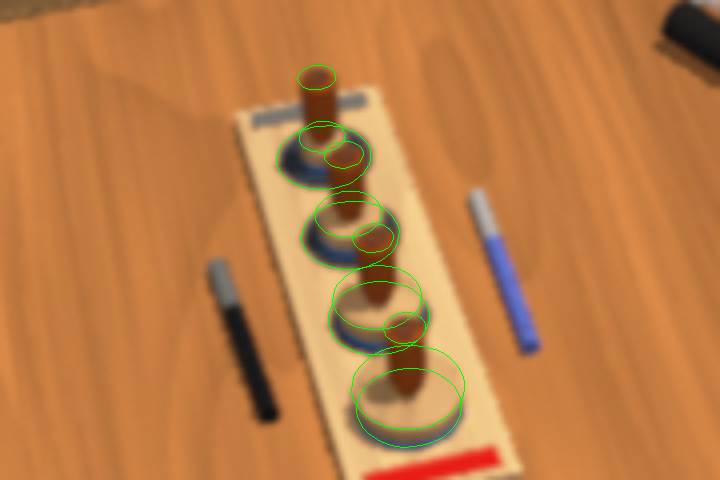

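In both views the stamps match the predicted outlines at the rounds' centres to within a few millimetres. From the red strip they run XL, L, M, S, all upright, with the gripper clear, so I'm handing in.

```bash
python3 -c "
from station import order
print(order.close_job())"
```

```text
the job is handed in; nothing more can be done
None
```

The job is handed in at about 33 s: all four stamps stand upright and released on their rounds, largest at the red strip down to smallest at the grey end, and the ink pad was left where it was; the judging result was not shown.

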